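Press the freshly glued pendants

ROBOT

A 6-joint arm with a two-finger parallel gripper is mounted at the origin on the work surface. World frame = base frame: x ahead of the robot, y to its left, z up, the work surface at z = 0. Lengths are in m, angles in rad, forces in N, time in s.
With the tool pointing down it reaches from about 0.275 to 0.875 m from the base axis. Payload 12.5 kg.
Tool frame: the origin (TCP) lies midway between the tips of the shut fingers; the grasp point (between the pads) lies 19 mm behind it (grip_point_offset is the distance from the TCP to the grasp point, in m); z points along the fingers, y is the line along which they close (so a half turn about z gives the same grasp; the last joint's range is limited). The gripper opens to 85 mm and grips with 20 to 120 N. Pads are 22 mm wide; open, the fingers measure 114 mm over their backs; the gripper's body (76 mm by 85 mm) begins 54 mm behind the grasp point. The pads swing forward as they close: fully open they stand 13 mm farther back than shut.
Start: joints at [1.03, 0.351, 1.652, -0, 1.139, -0.085], TCP at [0.242, 0.494, 0.231] pointing down, gripper open.
Joint ranges: [-2.75, 2.75], [-0.79, 2.1], [0.01, 2.65], [-1.57, 4.71], [0.07, 3.14], [-2.87, 2.87]. Speed limits (rad/s): [2.22, 2.22, 2.79, 3.14, 3.14, 3.14].

INTERFACE

Orientations are given as a unit quaternion [x, y, z, w].
In Python, from station import get_state, read_camera, calibration, close_job, grip_point_offset gives the robot as it stands.
- The arm moves only by the tool send_rows, never from a script. Its argument "commands" is a list of rows, each a list of 4 numbers: the shift along the tool's x, y, z in mm, then the turn about the tool's z in degrees. In form: [[x, y, z, twist], ...]. A call has exactly 8 rows; each row is the pose to reach, as a shift and turn from the pose commanded when the call began, along the tool's axes at that moment; what a row does not reach only later rows make up. A row lasts 1/8 s, in which the tool goes at most 62.5 mm and 10.7 degrees, less where a joint would pass 70% of its speed; a pose out of reach is approached as far as the arm can. A call with a gripper value outside its range is refused whole. "jaw" is the closure, from 0 (fully open) to 1 (shut), set as the call begins (left out, the last holds). The fingers move at their own pace and stop on an object; the grip force is fixed at half the most. Time passes only in rows, so rows that repeat a pose let the fingers close, or fill a call up. It gives the time, the measured TCP pose, the force, the opening and the grip force at its end, in the units of the state.
- get_state(): the state, without advancing time (a new reading comes with each control period).
- read_camera(name): name is "scene" or "top" or "wrist"; returns (picture, depth): 420x560x3 uint8, red, green, blue; 420x560 float32, m along the optical axis (not along the pixel's ray), 0 where there is no reading.
- calibration(name): a dict with "camera_matrix" (3x3 intrinsics, pixels), "world_to_cam" (4x4, takes a point from world to camera coordinates). Camera axes: x right, y down, z forward; pixel columns grow to the right and rows downward; lengths in m; the calibration is good to about 2 mm. A picture is of the moment at which its call begins: read the wrist's pose just before it. calibration takes no time and is no camera call; for the wrist camera it gives the pose at the moment of the call.
- close_job(): hands the job in; it is judged then, once.
The state is a dict: "time_s": time; "q": joint angles; "joint_velocities": joint speeds; "joint_torque": joint torques, N m; "tool_pos": TCP position; "ee_rot": TCP orientation; "contact_force": force on the tool from outside, world axes, zero at the start; "moment": the same for the moment, N m; "gripper_width": opening from 0.0 (shut) to 1.0 (fully open); "grasp_force": force on a finger pad.
Only numpy, scipy, OpenCV 4.12 (cv2) and the standard library are available. Lean on these libraries where they do the work, as an engineer would, in place of code of your own. Each camera call takes 0.05 s, during which the arm holds its last target. There are 200 camera calls.

TASK

The freshly glued bar pendants are in some of the pockets of the wooden sorting board: slide its cover plate aside onto the flat half (slide it, do not lift it off), take out every pendant and lay it flat on the bed of the press, side by side and well inside where the square pad will come down. Then swing the press head squarely over the bed, take up the slack of the handwheel and screw the pad down three full turns of the screw itself (slack not counted), so that it nips all of them. Slide the cover back over the pockets, and leave the palette, glue, bead box and pliers where they are.

Things in the scene. Friction and masses are not known exactly. Their poses are not given: they have to be found in the camera images.
- swing (a joint): the press's swing arm on its post, rad: 0 = pad square over the bed (arm pointing from post to bed), positive = swung aside, clockwise seen from above; starts parked at 1.1 to 1.3, travels from -0.4 to 1.6 with no stop at 0. Stiff (about 1.3 N m of friction, some 5 N at its grip); stays where it is left
- screw (a joint): the press spindle's own turning, rad: 0 = wound right up (as at the start), growing as it turns clockwise seen from above, which lowers the pad 8 mm a turn (6.283 rad). It needs about 0.12 N m, and stays where it is left. Before it moves, the loose handwheel must take up its play
- press: small grey bench screw press, fixed. Origin: on the table under its bed's centre; +y runs from bed to post. Base 150 (x) by 285 (y), 22 mm high; steel bed 130 by 130 mm, its top 40 mm above the table; post 40 mm thick, 190 mm tall, 170 mm from the bed centre. The head (beam 34 mm wide, 130 to 162 mm up, with spindle, wheel and pad) swings about the post
- bed (a point): centre of the bed's top face, 40 mm above the table; axes as the press's
- post (a point): top of the post, on the axis about which the arm swings
- swing_grip (a point): point on the axis of the upright wooden grip at the swing arm's free end, 20 mm below its top: a rod 18 mm thick, standing 285 mm from the post axis, from 151 to 225 mm above the table. Fixed to the arm; 115 mm from the wheel's axis
- padplate: the press pad; origin: centre of its underside. A square plate 110 by 110 by 16 mm, rubber below, on springs (1500 N/m, up to 9 mm) under the spindle, 170 mm from the post axis. It does not turn with the wheel. With the screw at 0 it hangs 32 mm above the bed's level: it meets 12 mm pendants after 2.5 turns and nips them by its springs from there on
- wheel_hub (a point): top of the handwheel's hub, on the vertical spindle axis, 239 mm above the table at the start; the dark steel wheel is 112 mm across, its rim 21 mm below this point. It sinks with the spindle. It is loose on the spindle by 0.9 rad, starting anywhere in that play, and turns the spindle clockwise only once the play is used up
- crank_grip (a point): middle of the wooden crank grip that stands upright on the wheel's rim, 50 mm from the wheel's axis: 18 mm thick, 50 mm tall, this point 22 mm below its top and 38 mm above the rim's middle; it spins freely about its own upright axis, so it can be held and led round in a circle without turning the hand
- tray: pale wooden sorting board, fixed, 172 (x) by 320 (y) by 20 mm high; origin: centre of its underside. The +y half has six open pockets, 52 (x) by 72 (y) mm inside, 16 mm deep (floor 4 mm above the table), walls 4 mm, centred at x -56, 0, +56 mm and y +44 (pockets 0, 1, 2) and +120 mm (pockets 3, 4, 5); the -y half is flat, level with the pocket walls
- cover_home (a point): centre of the pocketed half, on the level of its top (20 mm above the table): the cover's origin lies here when it covers all the pockets, its long side along the board's x
- cover_rest (a point): centre of the flat half, on the same level, 164 mm from cover_home along the board's -y: a cover centred here leaves all pockets open
- cover: loose plywood cover plate, 180 (x) by 164 (y) by 5 mm, 160 g, lying flat over the pockets at the start. Origin: centre of its underside. At its centre stands a dark wooden knob, 19 mm thick at the top, reaching 36 mm above the underside
- palette: bystander: white plastic paint palette, about 170 by 120 by 8 mm, lying on the table; leave it alone. Origin: underside, near its middle
- glue: bystander: white glue bottle with red cap, 48 mm across, 130 mm tall, standing; leave it alone. Origin: centre of its underside
- beadbox: bystander: open cardboard bead box, 120 by 85 by 45 mm; leave it alone. Origin: centre of its underside
- pliers: bystander: small jewellery pliers with blue handles, about 130 mm long, 15 mm high, lying on the table; leave them alone. Origin: at their pivot, on the table
- pendant0: freshly glued bar pendant, dark wood with a brass middle layer, 40 (x) by 14 (y) by 12 (z) mm, 22 g; origin at its centre; both faces alike. If present, it starts lying flat near the middle of pocket 0, long side roughly along the board's x. Absent ones give no pose
- pendant1: freshly glued bar pendant, dark wood with a brass middle layer, 40 (x) by 14 (y) by 12 (z) mm, 22 g; origin at its centre; both faces alike. If present, it starts lying flat near the middle of pocket 1, long side roughly along the board's x. Absent ones give no pose
- pendant2: freshly glued bar pendant, dark wood with a brass middle layer, 40 (x) by 14 (y) by 12 (z) mm, 22 g; origin at its centre; both faces alike. If present, it starts lying flat near the middle of pocket 2, long side roughly along the board's x. Absent ones give no pose
- pendant3: freshly glued bar pendant, dark wood with a brass middle layer, 40 (x) by 14 (y) by 12 (z) mm, 22 g; origin at its centre; both faces alike. If present, it starts lying flat near the middle of pocket 3, long side roughly along the board's x. Absent ones give no pose
- pendant4: freshly glued bar pendant, dark wood with a brass middle layer, 40 (x) by 14 (y) by 12 (z) mm, 22 g; origin at its centre; both faces alike. If present, it starts lying flat near the middle of pocket 4, long side roughly along the board's x. Absent ones give no pose
- pendant5: freshly glued bar pendant, dark wood with a brass middle layer, 40 (x) by 14 (y) by 12 (z) mm, 22 g; origin at its centre; both faces alike. If present, it starts lying flat near the middle of pocket 5, long side roughly along the board's x. Absent ones give no pose
Not all that is in view belongs to the job. Several things have the shape of the cover; the one meant has the colours described above.

How it is judged:
On the way, in this order (a step that is already met when the one before it is completed fails the run):
1. the cover has been slid aside, clear of the pockets (horizontal distance between cover and cover_home above 0.13 m and height (world z) of cover below 0.035 m), for 0.2 s.
2. every pendant lies flat on the press bed, the head still parked aside (x of pendant0 in the frame of bed between -0.045 and 0.045 m and y of pendant0 in the frame of bed between -0.045 and 0.045 m and z of pendant0 in the frame of bed between 0.003 and 0.009 m and x of pendant1 in the frame of bed between -0.045 and 0.045 m and y of pendant1 in the frame of bed between -0.045 and 0.045 m and z of pendant1 in the frame of bed between 0.003 and 0.009 m and x of pendant2 in the frame of bed between -0.045 and 0.045 m and y of pendant2 in the frame of bed between -0.045 and 0.045 m and z of pendant2 in the frame of bed between 0.003 and 0.009 m and x of pendant3 in the frame of bed between -0.045 and 0.045 m and y of pendant3 in the frame of bed between -0.045 and 0.045 m and z of pendant3 in the frame of bed between 0.003 and 0.009 m and x of pendant4 in the frame of bed between -0.045 and 0.045 m and y of pendant4 in the frame of bed between -0.045 and 0.045 m and z of pendant4 in the frame of bed between 0.003 and 0.009 m and x of pendant5 in the frame of bed between -0.045 and 0.045 m and y of pendant5 in the frame of bed between -0.045 and 0.045 m and z of pendant5 in the frame of bed between 0.003 and 0.009 m and value of joint swing above 0.5 rad), for 0.2 s.
3. the head stands squarely over the bed, the screw not yet wound down (value of joint swing between -0.08 and 0.08 rad and value of joint screw below 9.42478 rad), for 0.2 s.
4. the screw is three turns down over the pendants (value of joint swing between -0.08 and 0.08 rad and value of joint screw between 17.2788 and 20.4204 rad), for 0.2 s.
At the end, for the whole second after the job is handed in: every pendant lies flat on the bed (centre within 45 mm of its centre along each side), pressed by the pad; arm within 0.08 rad of square over the bed; screw 3 turns down within a quarter turn; cover flat over the pockets, within 15 mm and 8 degrees of home (all of step 4 and x of pendant0 in the frame of bed between -0.045 and 0.045 m and y of pendant0 in the frame of bed between -0.045 and 0.045 m and z of pendant0 in the frame of bed between 0.003 and 0.009 m and contact force between each of pendant0, pendant1, pendant2, pendant3, pendant4, pendant5 and padplate above 0.3 N and x of pendant1 in the frame of bed between -0.045 and 0.045 m and y of pendant1 in the frame of bed between -0.045 and 0.045 m and z of pendant1 in the frame of bed between 0.003 and 0.009 m and x of pendant2 in the frame of bed between -0.045 and 0.045 m and y of pendant2 in the frame of bed between -0.045 and 0.045 m and z of pendant2 in the frame of bed between 0.003 and 0.009 m and x of pendant3 in the frame of bed between -0.045 and 0.045 m and y of pendant3 in the frame of bed between -0.045 and 0.045 m and z of pendant3 in the frame of bed between 0.003 and 0.009 m and x of pendant4 in the frame of bed between -0.045 and 0.045 m and y of pendant4 in the frame of bed between -0.045 and 0.045 m and z of pendant4 in the frame of bed between 0.003 and 0.009 m and x of pendant5 in the frame of bed between -0.045 and 0.045 m and y of pendant5 in the frame of bed between -0.045 and 0.045 m and z of pendant5 in the frame of bed between 0.003 and 0.009 m and x of cover in the frame of cover_home between -0.015 and 0.015 m and y of cover in the frame of cover_home between -0.015 and 0.015 m and z of cover in the frame of cover_home between -0.004 and 0.004 m and angle between the x axis of cover and the x axis of tray, either way round below 0.14 rad and linear speed of cover below 0.02 m/s); the robot touches nothing.
It fails at once if the cover is lifted off instead of slid (more than 40 mm above the board's top) (height (world z) of cover above 0.06 m).
It fails at once if the screw is forced far beyond three turns (value of joint screw above 22.6195 rad).
It fails at once if a bystander (palette, glue, bead box or pliers) is disturbed by more than 30 mm (distance of any of palette, glue, beadbox, pliers from where it was at the start of the episode above 0.03 m).
Of pendant0, pendant1, pendant2, pendant3, pendant4, pendant5 only 2 to 4 are there at a start; the rules pass over those that are not, and their reading is None.
At some moment in a run one of cover may be knocked a few centimetres aside while the robot is not near it.
Once in a run the grip may slacken for a moment while it holds something.
It also fails if it takes over 208 s, if anything falls off the work surface, if the arm or the gripper's body presses on something with over 40 N, if the wrist force passes 120 N, or if a joint passes its speed limit or range.

## Working session

There is one attempt and no reset: what is moved stays moved. The work goes in short steps, Python scripts to look and compute and a tool call to move; the robot and the scene stay as the last step left them, time stands still between calls to the robot, and variables do not carry over. Pictures are saved under pics/ and viewed, at most 17 in all, crops included, and the job is handed in when it is done.

Besides the shell and the picture viewer there is one more tool, called after "Request:" as a command line: name --pt "numbers of a row" for each row, then --argument value for the rest. send_rows: Moves the arm, as the interface text tells. Its arguments: {"type":"object","properties":{"commands":{"type":"array"},"jaw":{"type":"number"}},"required":["commands"]}

```bash
mkdir -p pics; cat > h.py <<'E'
import numpy as np, cv2
from station import *
def cam(n,f=None):
    c=calibration(n); p,d=read_camera(n)
    if f: cv2.imwrite('pics/'+f,p[:,:,::-1])
    return p,d,np.array(c["camera_matrix"]),np.array(c["world_to_cam"])
def ray(u,v,K,T,z):
    R=T[:3,:3];o=-R.T@T[:3,3]; d=R.T@np.linalg.inv(K)@[u,v,1]
    return o+d*(z-o[2])/d[2]
def proj(P,K,T):
    q=K@(T[:3,:3]@np.asarray(P,float)+T[:3,3]); return q[:2]/q[2]
def totool(P):
    "world target TCP -> shift in tool axes mm"
    from scipy.spatial.transform import Rotation as R
    s=get_state(); return R.from_quat(s['ee_rot']).inv().apply(np.array(P)-s['tool_pos'])*1000
def dpts(d,K,T):
    v,u=np.nonzero(d>0);z=d[v,u]
    c=np.stack([(u-K[0,2])/K[0,0]*z,(v-K[1,2])/K[1,1]*z,z],1)
    return (c-T[:3,3])@T[:3,:3],u,v
E
python3 - <<'E'
from h import *
s=get_state();print(s,grip_point_offset if not callable(grip_point_offset) else grip_point_offset())
for n in("top","scene"):
    p,d,K,T=cam(n,n+'1.png');print(n,K.round(1).tolist(),T.round(3).tolist())
E
```

```text
{'time_s': 0.0, 'q': array([ 1.03039397e+00,  3.51252092e-01,  1.65247670e+00, -8.98095848e-06,
        1.13910070e+00, -8.46004986e-02]), 'joint_velocities': array([-0.00115882,  0.00050581,  0.00095379, -0.00052   , -0.00148919,
       -0.00096261]), 'joint_torque': array([ 9.37661571e-04, -5.06094432e+01, -2.91406506e+01, -2.35640465e-05,
        4.54183028e-03,  8.62257519e-07]), 'tool_pos': array([0.24189527, 0.49355258, 0.23072975]), 'ee_rot': array([ 2.25931352e-01,  9.74143030e-01, -5.89718930e-04, -1.86246127e-04]), 'contact_force': array([-0.19969437, -0.05218173, -0.08444094]), 'moment': array([ 0.05961666, -0.02121138, -0.02962679]), 'grasp_force': 0.0, 'gripper_width': 1.0039794633409518} 0.0187
top [[386.6, 0.0, 278.1], [0.0, 386.6, 210.8], [0.0, 0.0, 1.0]] [[0.008, -1.0, -0.002, -0.144], [-0.992, -0.008, -0.124, 0.49], [0.124, 0.003, -0.992, 1.382], [0.0, 0.0, 0.0, 1.0]]
scene [[514.2, 0.0, 276.6], [0.0, 514.2, 212.3], [0.0, 0.0, 1.0]] [[0.262, 0.965, -0.016, 0.029], [0.753, -0.215, -0.621, -0.293], [-0.603, 0.151, -0.783, 1.944], [0.0, 0.0, 0.0, 1.0]]
```

View pics/top1.png

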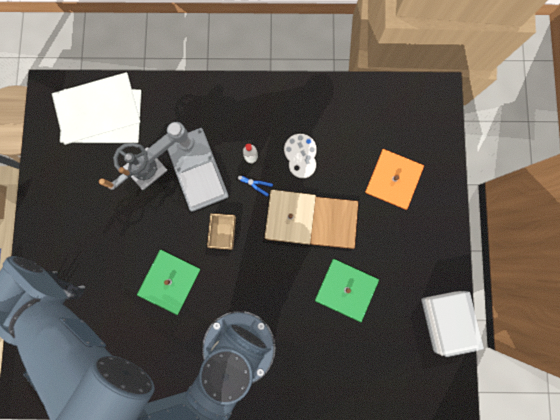

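View pics/scene1.png

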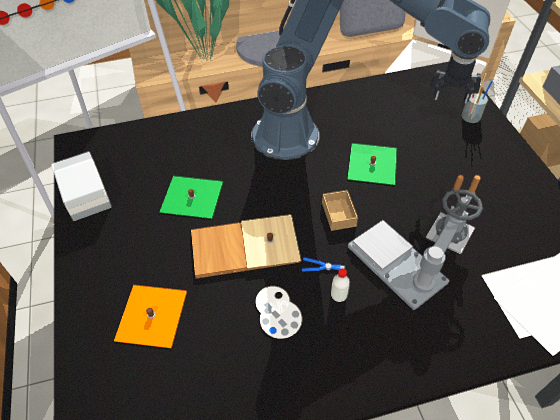

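```bash
python3 - <<'E'
from h import *
p,d,K,T=cam('top')
W,u,v=dpts(d,K,T)
Z=np.zeros(d.shape);Z[v,u]=W[:,2]
X=np.zeros(d.shape+(3,));X[v,u]=W
def rect(mask,z,name):
    n,l,s,c=cv2.connectedComponentsWithStats(mask.astype(np.uint8))
    k=1+np.argmax(s[1:,4]); cnt=np.argwhere(l==k)[:,::-1].astype(float)
    q=np.array([ray(a,b,K,T,z)[:2] for a,b in cnt])
    r=cv2.minAreaRect((q*1000).astype(np.float32));print(name,s[k].tolist(),np.round(r[0],1),np.round(r[1],1),round(r[2],1))
roi=np.zeros(d.shape,bool);roi[180:260,255:370]=1
rgb=p.astype(int)
wood=(rgb.max(2)>110)&(rgb[:,:,0]>rgb[:,:,2]+25)&roi
rect(wood,0.021,'tray')
print(rgb[205,280],rgb[215,335])
rect(wood&(rgb[:,:,1]>165),0.025,'cover')
kn=roi&(Z>0.045);m=X[kn];print('knob',kn.sum(),m.mean(0) if len(m) else 0)
roi[:]=0;roi[140:215,165:235]=1
rect(roi&(Z>0.033)&(Z<0.048),0.04,'bed')
rect(roi&(Z>0.014)&(Z<0.05),0.03,'base')
roi[:]=0;roi[110:200,90:200]=1
for name,a,b in(('post/…',.182,.2),('rim',.21,.228),('grip2',.2285,.236),('hub',.236,.245),('crank',.25,.31)):
    k=roi&(Z>a)&(Z<b)
    n,l,s,c=cv2.connectedComponentsWithStats(k.astype(np.uint8))
    for i in range(1,n):
        if s[i,4]>5: print(name,s[i].tolist(),X[l==i].mean(0).round(4),X[l==i].max(0).round(3),p[l==i].mean(0).round())
E
```

```text
tray [265, 190, 93, 59, 4364] [ 464.1 -263.5] [328.5 185. ] 83.6
[210 191 158] [213 164 116]
cover [266, 190, 50, 53, 2105] [ 473.4 -185.7] [163.8 179.1] 83.3
knob 22 [ 0.47343773 -0.18495369  0.05290327]
bed [179, 162, 45, 45, 1219] [589.1 141.4] [130.9 129.8] 22.3
base [168, 140, 60, 70, 2587] [639.3 160.2] [263.8 148.6] 22.1
post/… [169, 123, 12, 12, 110] [0.7464 0.2059 0.1888] [0.766 0.225 0.194] [205. 204. 204.]
post/… [135, 159, 3, 5, 7] [0.6318 0.3269 0.1896] [0.641 0.33  0.194] [71. 72. 74.]
post/… [137, 164, 3, 3, 6] [0.6192 0.3204 0.1899] [0.623 0.324 0.193] [134. 134. 134.]
post/… [105, 180, 6, 6, 16] [0.5583 0.415  0.1919] [0.569 0.423 0.199] [133.  98.  68.]
rim [114, 142, 35, 35, 419] [0.6376 0.3308 0.221 ] [0.689 0.389 0.228] [100. 102. 103.]
rim [100, 179, 7, 6, 32] [0.5582 0.4189 0.2204] [0.566 0.428 0.227] [186. 141.  98.]
grip2 [125, 153, 10, 10, 49] [0.6342 0.3319 0.2324] [0.649 0.35  0.236] [104. 105. 106.]
hub [125, 153, 7, 7, 26] [0.6355 0.3349 0.2383] [0.647 0.346 0.241] [164. 162. 163.]
hub [127, 170, 3, 5, 6] [0.5849 0.3327 0.2395] [0.592 0.337 0.244] [116.  89.  68.]
crank [119, 167, 9, 7, 44] [0.5841 0.3362 0.2694] [0.594 0.346 0.28 ] [148. 113.  84.]
```

```bash
cat >> h.py <<'E'
def yaw():
    from scipy.spatial.transform import Rotation as R
    y=R.from_quat(get_state()['ee_rot']).as_matrix()[:,1]; return np.degrees(np.arctan2(y[1],y[0]))
def go(P,a=None):
    t=0 if a is None else (yaw()-a+90)%180-90
    print('shift',totool(P).round(1),'twist',round(t,1))
HOME=np.array([.4734,-.1855]);TA=83.4
def trayp(x,y,z):  # tray frame, mm -> world
    a=np.radians(TA-90);c,s=np.cos(a),np.sin(a)
    x,y=x/1000,(y-82)/1000
    return np.array([HOME[0]+c*x-s*y,HOME[1]+s*x+c*y,z])
BED=np.array([.589,.1413]);BA=22.3;POST=np.array([.7465,.2059])
def bedp(x,y,z):
    a=np.radians(BA-90);c,s=np.cos(a),np.sin(a);x,y=x/1000,y/1000
    return np.array([BED[0]+c*x-s*y,BED[1]+s*x+c*y,z])
E
python3 -c "
from h import *
print(yaw());go([.4734,-.1855,.13],83.4)"
```

```text
63.887169180220326
shift [-506.8 -507.9  101.3] twist -19.5
```

Request:
send_rows --pt "-40 -40 0 -4" --pt "-80 -80 0 -8" --pt "-120 -120 0 -12" --pt "-160 -160 0 -16" --pt "-200 -200 0 -19.5" --pt "-240 -240 0 -19.5" --pt "-280 -280 0 -19.5" --pt "-320 -320 0 -19.5" --jaw 0.4

```text
time_s: 1.15
tool_pos: [0.3888, 0.0638, 0.2314]
ee_rot: [0.058, 0.998, 0.0, 0.0]
contact_force: [1.6, 0.7, -0.3]
gripper_width: 0.597
grasp_force: 0.0
```

```bash
python3 -c "
from h import *
print(yaw(),get_state()['tool_pos']);go([.4734,-.1855,.13],83.4)"
```

```text
83.38580084718998 [0.3887731  0.06384279 0.23140535]
shift [-112.7 -237.9  101.4] twist -0.0
```

Request:
send_rows --pt "-20 -45 10 0" --pt "-45 -95 30 0" --pt "-70 -145 60 0" --pt "-90 -195 80 0" --pt "-113 -238 101 0" --pt "-113 -238 101 0" --pt "-113 -238 101 0" --pt "-113 -238 101 0"

```text
time_s: 2.15
tool_pos: [0.4733, -0.1828, 0.1308]
ee_rot: [0.057, 0.998, -0.0, 0.0]
contact_force: [-0.7, -0.0, 0.1]
gripper_width: 0.601
grasp_force: 0.0
```

```bash
python3 -c "
from h import *
print(get_state()['tool_pos']);p,d,K,T=cam('wrist','w1.png')
W,u,v=dpts(d,K,T);m=(W[:,2]>.045)&(W[:,2]<.065);print(m.sum(),np.median(W[m],0),W[m].min(0),W[m].max(0), proj([.4734,-.1855,.056],K,T))
go([.4734,-.1855,.029],83.4)"
```

```text
[ 0.47331409 -0.18282891  0.1308431 ]
750 [ 0.46897736 -0.18007201  0.05673106] [ 0.46131161 -0.18927664  0.04500736] [ 0.4802491  -0.17090507  0.05921233] [273.4848234  220.22215124]
shift [ -0.2  -2.6 101.9] twist 0.1
```

View pics/w1.png

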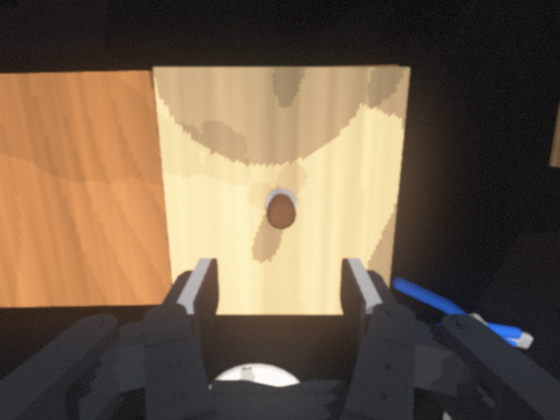

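Request:
send_rows --pt "3 0 20 0" --pt "3 1 50 0" --pt "3 1 80 0" --pt "3 1 101 0" --pt "3 1 101 0" --pt "3 1 101 0" --pt "3 1 101 0" --pt "3 1 101 0"

```text
time_s: 3.2
tool_pos: [0.4708, -0.1825, 0.03]
ee_rot: [0.058, 0.998, -0.0, 0.001]
contact_force: [0.2, -0.2, 0.2]
gripper_width: 0.602
grasp_force: 0.0
```

Request:
send_rows --pt "0 0 0 0" --pt "0 0 0 0" --pt "0 0 0 0" --pt "0 0 0 0" --pt "0 0 0 0" --pt "0 0 0 0" --pt "0 0 0 0" --pt "0 0 0 0" --jaw 1

```text
time_s: 4.2
tool_pos: [0.4705, -0.1825, 0.0296]
ee_rot: [0.058, 0.998, -0.0, 0.0]
contact_force: [-1.2, 0.9, 5.3]
gripper_width: 0.194
grasp_force: 58.4
```

Request:
send_rows --pt "0 -15 0 0" --pt "0 -40 0 0" --pt "0 -65 0 0" --pt "0 -90 0 0" --pt "0 -115 0 0" --pt "0 -140 0 0" --pt "0 -160 0 0" --pt "0 -164 0 0"

```text
time_s: 5.2
tool_pos: [0.4517, -0.3457, 0.0296]
ee_rot: [0.058, 0.998, 0.0, 0.0]
contact_force: [2.0, 8.2, 8.6]
gripper_width: 0.197
grasp_force: 59.9
```

Request:
send_rows --pt "0 0 0 0" --pt "0 0 0 0" --pt "0 0 0 0" --pt "0 0 -5 0" --pt "0 0 -30 0" --pt "0 0 -60 0" --pt "0 0 -100 0" --pt "0 0 -100 0" --jaw 0.4

```text
time_s: 6.2
tool_pos: [0.4528, -0.3463, 0.1324]
ee_rot: [0.058, 0.998, -0.002, 0.002]
contact_force: [0.0, 0.5, 0.2]
gripper_width: 0.601
grasp_force: 0.0
```

Request:
send_rows --pt "0 40 0 0" --pt "0 90 0 0" --pt "0 140 -20 0" --pt "0 180 -30 0" --pt "0 180 -40 0" --pt "0 180 -40 0" --pt "0 180 -40 0" --pt "0 180 -40 0" --jaw 0.65

```text
time_s: 7.2
tool_pos: [0.472, -0.1672, 0.1688]
ee_rot: [0.058, 0.998, 0.0, -0.0]
contact_force: [-0.9, 0.7, 0.1]
gripper_width: 0.353
grasp_force: 0.0
```

```bash
python3 -c "
from h import *
print(get_state()['tool_pos']);p,d,K,T=cam('wrist','w2.png');print(K.round(1).tolist());cam('top','t2.png')
c=calibration('wrist');
for i in range(6):print(i,proj(trayp((-56,0,56)[i%3],44 if i<3 else 120,.016),K,T).round())"
```

```text
[ 0.47204442 -0.16718856  0.16875587]
[[366.7, 0.0, 279.1], [0.0, 366.7, 207.4], [0.0, 0.0, 1.0]]
0 [207. 126.]
1 [211. 194.]
2 [214. 256.]
3 [303. 126.]
4 [302. 194.]
5 [301. 256.]
```

View pics/w2.png

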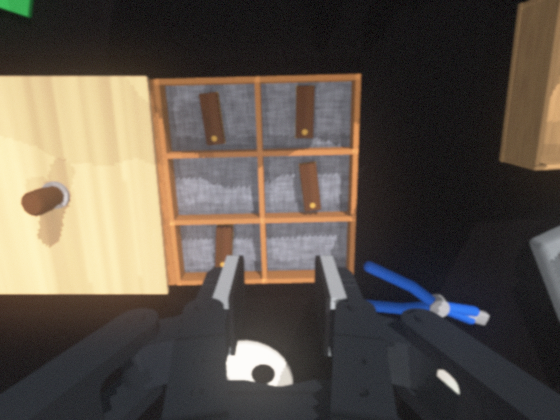

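```bash
cat >> h.py <<'E'
HOME=np.array([.4705,-.182])
def pend(p,K,T,z,rois=None):
    """dark brown blobs -> (world centre, long-axis angle deg, size px)"""
    hsv=cv2.cvtColor(p,cv2.COLOR_RGB2HSV)
    m=cv2.inRange(hsv,(0,70,25),(16,255,150)); m=cv2.morphologyEx(m,cv2.MORPH_OPEN,np.ones((5,5),np.uint8))
    out=[]
    for c in cv2.findContours(m,cv2.RETR_EXTERNAL,cv2.CHAIN_APPROX_NONE)[0]:
        if cv2.contourArea(c)<350: continue
        q=np.array([ray(u,v,K,T,z)[:2]*1000 for u,v in c[:,0]],np.float32)
        r=cv2.minAreaRect(q);b=cv2.boxPoints(r);e=[b[1]-b[0],b[2]-b[1]];l=max(e,key=np.linalg.norm)
        out.append((np.array(r[0])/1000,np.degrees(np.arctan2(l[1],l[0]))%180,np.round(sorted(r[1]),1),c[:,0].mean(0).round()))
    return out
E
python3 - <<'E'
from h import *
p,d,K,T=cam('wrist')
for i in [(118,212),(247,225),(111,306),(187,310),(117,163),(100,260)]: print(cv2.cvtColor(p,cv2.COLOR_RGB2HSV)[i])
for o in pend(p,K,T,.016):print(*o)
E
```

```text
[  8 122  98]
[ 10 126 136]
[ 12 129  97]
[ 10 120 130]
[ 13 128 126]
[ 12 108 132]
[ 0.56520282 -0.34725079] 86.73396 [ 42.9 187.8] [ 90. 308.]
[ 0.51374469 -0.21951541] 168.39537 [14.1 36.7] [223. 242.]
[ 0.45763   -0.3627738] 101.18575 [19.5 33.2] [ 43. 200.]
[ 0.4731152  -0.14083195] 0.46678966 [13.8 43.7] [309. 187.]
[ 0.40800977 -0.21186729] 179.42316 [14.8 39. ] [212. 118.]
[ 0.41185904 -0.13899811] 174.08145 [13.2 38.9] [304. 112.]
```

```bash
cat >> h.py <<'E'
def chain(start,ts):
    "start,(x,y,z,yaw); ts list of (name,x,y,z,yaw): prints tool shift from previous pose"
    c=np.array(start,float)
    for n,*t in ts:
        t=np.array(t,float);t[3]=c[3]-((c[3]-t[3]+90)%180-90)
        a=np.radians(c[3]);y=np.array([np.cos(a),np.sin(a)]);x=np.array([-y[1],y[0]])*-1
        x=np.array([-np.sin(a),np.cos(a)])  # x = y rotated +90 (z down)
        d=(t-c)[:2]*1000
        print(n,round(d@x,1),round(d@y,1),round((c[2]-t[2])*1000,1),'twist',round(c[3]-t[3],1));c=t
E
python3 - <<'E'
from h import *
from scipy.spatial.transform import Rotation as R
print(R.from_quat(get_state()['ee_rot']).as_matrix().round(3))
s=get_state()['tool_pos'];S=(*s[:2],s[2],yaw());print(S)
P=[((.4731,-.1408),90,(-20,-24)),((.4119,-.139),85,(20,-24)),((.408,-.2119),89,(-20,24)),((.5137,-.2195),80,(20,24))]
ts=[]
for q,a,sl in P:
    b=bedp(*sl,0)
    ts+=[('pick',*q,.16,a),('place',*b[:2],.17,BA+90)]
chain(S,ts)
E
```

```text
[[-0.993  0.116 -0.   ]
 [ 0.116  0.993  0.   ]
 [ 0.     0.    -1.   ]]
(np.float64(0.4721800510147925), np.float64(-0.16685895665324224), np.float64(0.16899324314115113), np.float64(83.34956832463594))
pick 2.1 26.0 9.0 twist -6.7
place -86.1 291.5 -10.0 twist -22.3
pick 246.2 -212.1 10.0 twist 27.3
place -139.8 265.9 -10.0 twist -27.3
pick 277.5 -238.1 10.0 twist 23.3
place -188.9 384.2 -10.0 twist -23.3
pick 230.6 -325.2 10.0 twist 32.3
place -42.5 364.3 -10.0 twist -32.3
```

Request:
send_rows --pt "1 10 3 -3" --pt "2 26 9 -6.7" --pt "2 26 20 -6.7" --pt "2 26 60 -6.7" --pt "2 26 100 -6.7" --pt "2 26 130 -6.7" --pt "2 26 140 -6.7" --pt "2 26 140 -6.7"

```text
time_s: 8.35
tool_pos: [0.4733, -0.1404, 0.0291]
ee_rot: [-0.001, 1.0, 0.0, -0.0]
contact_force: [-0.5, 0.5, 0.5]
gripper_width: 0.35
grasp_force: 0.0
```

```bash
python3 - <<'E'
from h import *
print(get_state()['contact_force'],yaw());go([.4731,-.1408,.006],90);cam('wrist','w3.png')
E
```

```text
[-0.48012266  0.49991746  0.46319215] 90.08864484297077
shift [ 0.2 -0.4 23.1] twist 0.1
```

View pics/w3.png

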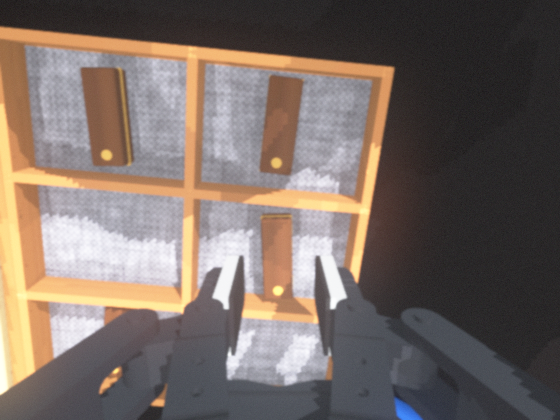

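Request:
send_rows --pt "0 0 10 0" --pt "0 0 20 0" --pt "0 0 23 0" --pt "0 0 23 0" --pt "0 0 23 0" --pt "0 0 23 0" --pt "0 0 23 0" --pt "0 0 23 0"

```text
time_s: 9.4
tool_pos: [0.4734, -0.1405, 0.0063]
ee_rot: [-0.001, 1.0, -0.0, 0.0]
contact_force: [-0.8, -0.6, 1.0]
gripper_width: 0.351
grasp_force: 0.0
```

Request:
send_rows --pt "0 0 0 0" --pt "0 0 0 0" --pt "0 0 0 0" --pt "0 0 0 0" --pt "0 0 0 0" --pt "0 0 -10 0" --pt "0 0 -30 0" --pt "0 0 -50 0" --jaw 1

```text
time_s: 10.4
tool_pos: [0.4734, -0.1405, 0.0573]
ee_rot: [-0.001, 1.0, -0.0, 0.0]
contact_force: [-0.4, -0.7, -0.3]
gripper_width: 0.14
grasp_force: 58.6
```

Request:
send_rows --pt "0 0 -50 0" --pt "-10 40 -90 -4" --pt "-25 85 -114 -8" --pt "-40 135 -114 -12" --pt "-55 185 -114 -16" --pt "-70 235 -114 -20" --pt "-80 275 -114 -22.3" --pt "-86 291 -114 -22.3"

```text
time_s: 11.4
tool_pos: [0.559, 0.1525, 0.1707]
ee_rot: [-0.195, 0.981, 0.0, 0.0]
contact_force: [-1.0, -0.8, -0.3]
gripper_width: 0.141
grasp_force: 58.6
```

Request:
send_rows --pt "0 0 20 0" --pt "0 0 50 0" --pt "0 0 80 0" --pt "0 0 105 0" --pt "0 0 115 0" --pt "0 0 115 0" --pt "0 0 115 0" --pt "0 0 115 0"

```text
time_s: 12.4
tool_pos: [0.5594, 0.1507, 0.0562]
ee_rot: [-0.194, 0.981, -0.0, 0.001]
contact_force: [0.2, -0.3, 0.2]
gripper_width: 0.138
grasp_force: 58.6
```

```bash
python3 - <<'E'
from h import *
print(get_state()['contact_force'],yaw());go(bedp(-20,-24,.043),112.3);p,d,K,T=cam('wrist','w4.png')
for s in((-65,-65),(-65,65),(65,65),(65,-65)):print(proj(bedp(*s,.04),K,T).round())
E
```

```text
[ 0.20790975 -0.31713186  0.19269492] 112.38138904145515
shift [ 0.2  0.1 13.2] twist 0.1
[378. 172.]
[360. 408.]
[121. 408.]
[ 85. 172.]
```

View pics/w4.png

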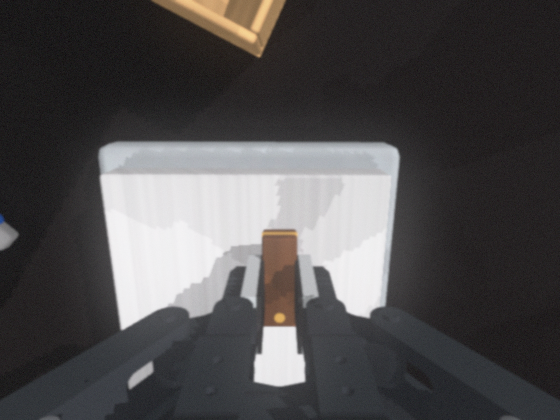

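Request:
send_rows --pt "0 3 0 0" --pt "0 5 3 0" --pt "0 5 7 0" --pt "0 5 10 0" --pt "0 5 12 0" --pt "0 5 13 0" --pt "0 5 13 0" --pt "0 5 13 0"

```text
time_s: 13.45
tool_pos: [0.5569, 0.1552, 0.0426]
ee_rot: [-0.194, 0.981, -0.0, -0.0]
contact_force: [-2.8, -1.6, 6.1]
gripper_width: 0.139
grasp_force: 59.3
```

Request:
send_rows --pt "0 0 0 0" --pt "0 0 0 0" --pt "0 0 0 0" --pt "0 0 0 0" --pt "0 0 -20 0" --pt "0 0 -60 0" --pt "0 0 -110 0" --pt "0 0 -127 0" --jaw 0.65

```text
time_s: 14.45
tool_pos: [0.5581, 0.1555, 0.1722]
ee_rot: [-0.194, 0.981, 0.0, 0.002]
contact_force: [-0.6, 0.3, 0.1]
gripper_width: 0.352
grasp_force: 0.0
```

```bash
cat >> h.py <<'E'
BED=np.array([.5868,.1465]);POST=np.array([.7445,.211])
E
python3 - <<'E'
from h import *
s=get_state()['tool_pos'];S=(*s[:2],s[2],yaw());print(S)
P=[((.4119,-.139),85,(20,-24)),((.408,-.2119),89,(-20,24)),((.5137,-.2195),80,(20,24))]
ts=[]
for q,a,sl in P:
    b=bedp(*sl,0)
    ts+=[('pick',*q,.16,a),('place',*b[:2],.17,BA+90)]
chain(S,ts)
p,d,K,T=cam('wrist','w5.png')
for o in pend(p,K,T,.052):print(*o)
print(bedp(-20,-24,0))
E
```

```text
(np.float64(0.5580650920533118), np.float64(0.15549828908061356), np.float64(0.17221819010715148), np.float64(112.38633774281126))
pick 247.3 -216.6 12.2 twist 27.4
place -137.2 270.9 -10.0 twist -27.3
pick 277.4 -243.7 10.0 twist 23.3
place -186.6 389.3 -10.0 twist -23.3
pick 230.5 -330.9 10.0 twist 32.3
place -39.4 369.1 -10.0 twist -32.3
[0.55700584 0.15589725 0.        ]
```

View pics/w5.png

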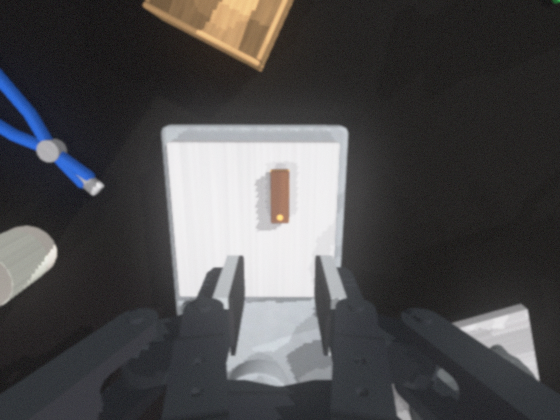

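Request:
send_rows --pt "20 -18 0 4" --pt "55 -48 0 8" --pt "95 -83 0 12" --pt "135 -118 0 16" --pt "175 -153 2 20" --pt "212 -187 8 24" --pt "238 -209 12 27.4" --pt "247 -217 12 27.4"

```text
time_s: 15.5
tool_pos: [0.41, -0.1404, 0.1562]
ee_rot: [0.045, 0.999, 0.0, -0.001]
contact_force: [1.0, 0.8, 0.4]
gripper_width: 0.351
grasp_force: 0.0
```

Request:
send_rows --pt "0 0 0 0" --pt "0 0 20 0" --pt "0 0 60 0" --pt "0 0 100 0" --pt "0 0 115 0" --pt "0 0 115 0" --pt "0 0 115 0" --pt "0 0 115 0"

```text
time_s: 16.5
tool_pos: [0.4119, -0.1397, 0.0433]
ee_rot: [0.044, 0.999, -0.0, 0.001]
contact_force: [0.4, 0.8, -0.2]
gripper_width: 0.352
grasp_force: 0.0
```

```bash
python3 - <<'E'
from h import *
p,d,K,T=cam('wrist');print(yaw())
for o in pend(p,K,T,.016):print(*o)
go([.4119,-.139,.006],85)
E
```

```text
84.98577290014178
[ 0.40710635 -0.21177415] 179.78148 [15.2 39.5] [136. 251.]
[ 0.40468207 -0.13816592] 172.88821 [13.2 27.8] [279. 234.]
[ 0.36355927 -0.25303003] 83.21049 [13.6 31. ] [ 30. 176.]
shift [ 0.   0.7 37.2] twist -0.0
```

Request:
send_rows --pt "0 0.5 15 0" --pt "0 0.5 28 0" --pt "0 0.5 37 0" --pt "0 0.5 37 0" --pt "0 0.5 37 0" --pt "0 0.5 37 0" --pt "0 0.5 37 0" --pt "0 0.5 37 0"

```text
time_s: 17.55
tool_pos: [0.4114, -0.139, 0.0054]
ee_rot: [0.044, 0.999, -0.0, 0.0]
contact_force: [0.6, 0.6, -0.8]
gripper_width: 0.345
grasp_force: 0.0
```

Request:
send_rows --pt "0 0 0 0" --pt "0 0 0 0" --pt "0 0 0 0" --pt "0 0 0 0" --pt "0 0 0 0" --pt "0 0 -10 0" --pt "0 0 -30 0" --pt "0 0 -50 0" --jaw 1

```text
time_s: 18.55
tool_pos: [0.4113, -0.1389, 0.0563]
ee_rot: [0.044, 0.999, -0.0, 0.0]
contact_force: [0.1, 0.2, -0.3]
gripper_width: 0.144
grasp_force: 58.8
```

Request:
send_rows --pt "0 0 -50 0" --pt "-18 35 -95 -4" --pt "-40 80 -114 -9" --pt "-64 126 -114 -14" --pt "-88 173 -114 -19" --pt "-112 220 -114 -24" --pt "-130 257 -114 -27.3" --pt "-137 271 -114 -27.3"

```text
time_s: 19.55
tool_pos: [0.5719, 0.1207, 0.1696]
ee_rot: [-0.194, 0.981, 0.0, 0.0]
contact_force: [-0.3, -0.2, -0.2]
gripper_width: 0.146
grasp_force: 58.7
```

Request:
send_rows --pt "0 0 10 0" --pt "0 0 40 0" --pt "0 0 80 0" --pt "0 0 105 0" --pt "0 0 115 0" --pt "0 0 115 0" --pt "0 0 115 0" --pt "0 0 115 0"

```text
time_s: 20.55
tool_pos: [0.5719, 0.119, 0.0552]
ee_rot: [-0.193, 0.981, -0.0, 0.001]
contact_force: [-0.6, -0.2, -0.4]
gripper_width: 0.141
grasp_force: 58.7
```

```bash
python3 - <<'E'
from h import *
print(get_state()['contact_force'],yaw());go(bedp(20,-24,.043),112.3)
E
```

```text
[-0.58544697 -0.20123864 -0.4388969 ] 112.27807432207817
shift [-0.2 -0.2 12.2] twist -0.0
```

Request:
send_rows --pt "0 0 4 0" --pt "0 0 8 0" --pt "0 0 11 0" --pt "0 0 12 0" --pt "0 0 12 0" --pt "0 0 12 0" --pt "0 0 12 0" --pt "0 0 12 0"

```text
time_s: 21.55
tool_pos: [0.5715, 0.119, 0.0423]
ee_rot: [-0.193, 0.981, -0.0, 0.0]
contact_force: [-0.0, 0.8, -0.2]
gripper_width: 0.137
grasp_force: 58.7
```

Request:
send_rows --pt "0 0 0 0" --pt "0 0 0 0" --pt "0 0 0 0" --pt "0 0 0 0" --pt "0 0 -20 0" --pt "0 0 -60 0" --pt "0 0 -110 0" --pt "0 0 -127 0" --jaw 0.65

```text
time_s: 22.55
tool_pos: [0.5727, 0.1192, 0.1737]
ee_rot: [-0.193, 0.981, -0.0, 0.003]
contact_force: [0.2, -0.6, -0.7]
gripper_width: 0.348
grasp_force: 0.0
```

Request:
send_rows --pt "20 -18 0 4" --pt "58 -51 0 8" --pt "100 -88 0 12" --pt "145 -127 0 16" --pt "190 -167 2 20" --pt "235 -206 8 23.3" --pt "265 -233 10 23.3" --pt "277 -244 10 23.3"

```text
time_s: 23.55
tool_pos: [0.4068, -0.2131, 0.1595]
ee_rot: [0.01, 1.0, 0.0, -0.0]
contact_force: [0.4, 0.5, 0.1]
gripper_width: 0.349
grasp_force: 0.0
```

Request:
send_rows --pt "0 0 0 0" --pt "0 0 20 0" --pt "0 0 60 0" --pt "0 0 100 0" --pt "0 0 115 0" --pt "0 0 115 0" --pt "0 0 115 0" --pt "0 0 115 0"

```text
time_s: 24.55
tool_pos: [0.4083, -0.2121, 0.0454]
ee_rot: [0.009, 1.0, -0.001, 0.001]
contact_force: [0.2, 1.0, -0.2]
gripper_width: 0.351
grasp_force: 0.0
```

```bash
python3 - <<'E'
from h import *
p,d,K,T=cam('wrist');print(yaw())
for o in pend(p,K,T,.016):print(*o)
go([.4075,-.2119,.006],89)
E
```

```text
88.9817701312714
[ 0.48615335 -0.22358374] 78.68916 [11.6 30. ] [258. 376.]
[ 0.43810376 -0.15516792] 84.78935 [ 8.5 26. ] [386. 297.]
[ 0.41907297 -0.11118394] 173.8086 [26.2 53.1] [481. 270.]
[ 0.41242706 -0.21053989] 177.41963 [37.3 50.3] [278. 263.]
[ 0.40279315 -0.17655293] 174.79402 [ 4.1 33.1] [347. 236.]
[ 0.37830835 -0.21919611] 80.184845 [ 28.4 249.7] [240. 178.]
shift [ 0.8  0.2 39.2] twist -0.0
```

Request:
send_rows --pt "0.5 0 15 0" --pt "0.5 0 29 0" --pt "0.5 0 39 0" --pt "0.5 0 39 0" --pt "0.5 0 39 0" --pt "0.5 0 39 0" --pt "0.5 0 39 0" --pt "0.5 0 39 0"

```text
time_s: 25.6
tool_pos: [0.4072, -0.2118, 0.0053]
ee_rot: [0.009, 1.0, -0.0, 0.0]
contact_force: [-0.1, 0.2, 0.1]
gripper_width: 0.35
grasp_force: 0.0
```

Request:
send_rows --pt "0 0 0 0" --pt "0 0 0 0" --pt "0 0 0 0" --pt "0 0 0 0" --pt "0 0 0 0" --pt "0 0 -10 0" --pt "0 0 -40 0" --pt "0 0 -80 0" --jaw 1

```text
time_s: 26.6
tool_pos: [0.4068, -0.2115, 0.0862]
ee_rot: [0.009, 1.0, 0.0, -0.001]
contact_force: [0.6, -0.9, 0.6]
gripper_width: 0.141
grasp_force: 58.7
```

Request:
send_rows --pt "-10 20 -50 0" --pt "-34 72 -84 -4" --pt "-60 125 -84 -9" --pt "-86 180 -84 -14" --pt "-113 235 -84 -19" --pt "-140 290 -84 -23.3" --pt "-166 345 -84 -23.3" --pt "-187 389 -84 -23.3"

```text
time_s: 27.6
tool_pos: [0.6016, 0.1762, 0.1699]
ee_rot: [-0.194, 0.981, 0.0, 0.0]
contact_force: [1.1, -0.8, 0.3]
gripper_width: 0.143
grasp_force: 58.7
```

Request:
send_rows --pt "0 0 10 0" --pt "0 0 40 0" --pt "0 0 80 0" --pt "0 0 105 0" --pt "0 0 115 0" --pt "0 0 115 0" --pt "0 0 115 0" --pt "0 0 115 0"

```text
time_s: 28.6
tool_pos: [0.6015, 0.1739, 0.0553]
ee_rot: [-0.193, 0.981, -0.0, 0.001]
contact_force: [0.7, 0.3, 0.4]
gripper_width: 0.14
grasp_force: 58.7
```

```bash
python3 - <<'E'
from h import *
print(get_state()['contact_force'],yaw());go(bedp(-20,24,.043),112.3)
E
```

```text
[0.67591741 0.26225772 0.36978037] 112.28446927688215
shift [ 0.1  0.2 12.3] twist -0.0
```

Next: release, then to pendant 2 ([230.5,-331,10,32.3]).

Request:
send_rows --pt "0 0 4 0" --pt "0 0 8 0" --pt "0 0 11 0" --pt "0 0 12 0" --pt "0 0 12.5 0" --pt "0 0 12.5 0" --pt "0 0 12.5 0" --pt "0 0 12.5 0"

```text
time_s: 29.6
tool_pos: [0.6011, 0.1739, 0.0419]
ee_rot: [-0.193, 0.981, 0.0, 0.0]
contact_force: [-0.3, 1.1, -0.9]
gripper_width: 0.138
grasp_force: 58.7
```

Request:
send_rows --pt "0 0 0 0" --pt "0 0 0 0" --pt "0 0 0 0" --pt "0 0 0 0" --pt "0 0 -20 0" --pt "0 0 -60 0" --pt "0 0 -110 0" --pt "0 0 -127 0" --jaw 0.65

```text
time_s: 30.6
tool_pos: [0.6024, 0.1742, 0.1735]
ee_rot: [-0.193, 0.981, 0.0, 0.003]
contact_force: [0.2, 0.4, 0.7]
gripper_width: 0.35
grasp_force: 0.0
```

Request:
send_rows --pt "15 -22 0 4" --pt "46 -66 0 9" --pt "80 -115 0 14" --pt "115 -165 0 19" --pt "150 -215 2 24" --pt "185 -265 8 29" --pt "216 -310 10 32.3" --pt "231 -331 10 32.3"

```text
time_s: 31.6
tool_pos: [0.5118, -0.2224, 0.159]
ee_rot: [0.089, 0.996, -0.0, -0.0]
contact_force: [0.0, 1.1, 0.3]
gripper_width: 0.35
grasp_force: 0.0
```

Request:
send_rows --pt "0 0 0 0" --pt "0 0 20 0" --pt "0 0 60 0" --pt "0 0 90 0" --pt "0 0 95 0" --pt "0 0 95 0" --pt "0 0 95 0" --pt "0 0 95 0"

```text
time_s: 32.6
tool_pos: [0.5133, -0.2202, 0.0648]
ee_rot: [0.087, 0.996, -0.0, 0.001]
contact_force: [0.5, -0.3, 0.5]
gripper_width: 0.347
grasp_force: 0.0
```

```bash
python3 - <<'E'
from h import *
p,d,K,T=cam('wrist','w6.png');print(yaw())
for o in pend(p,K,T,.016):print(*o)
go([.5137,-.2195,.006],80)
E
```

```text
79.98250777157092
[ 0.49100928 -0.36414813] 108.36107 [21.7 39.6] [ 20. 240.]
[ 0.51633502 -0.22050336] 169.39891 [13.4 41.7] [278. 240.]
[ 0.53099573 -0.12425996] 174.85445 [29.7 53.3] [463. 242.]
[ 0.47446713 -0.10815996] 174.66283 [ 7.8 52.8] [478. 127.]
[ 0.42917822 -0.1032224 ] 174.6048 [ 9.3 29. ] [486.  32.]
[ 0.41919223 -0.17781668] 174.39758 [ 3.3 34.8] [330.  38.]
[ 0.40689682 -0.24878845] 175.26645 [ 3.5 35.4] [181.  39.]
shift [-0.3  0.8 58.6] twist -0.0
```

View pics/w6.png

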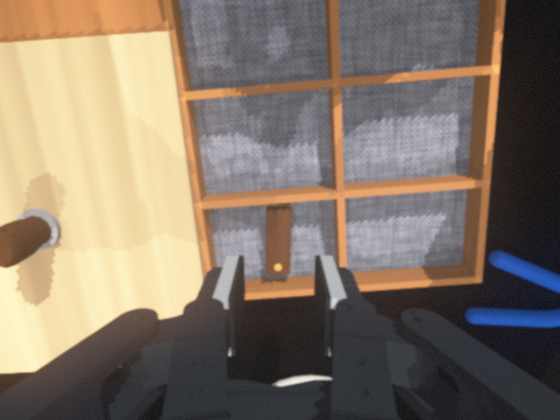

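Request:
send_rows --pt "-3 0 15 0" --pt "-3 0 35 0" --pt "-3 0 52 0" --pt "-3 0 58.5 0" --pt "-3 0 58.5 0" --pt "-3 0 58.5 0" --pt "-3 0 58.5 0" --pt "-3 0 58.5 0"

```text
time_s: 33.65
tool_pos: [0.5159, -0.2206, 0.0055]
ee_rot: [0.087, 0.996, -0.0, 0.0]
contact_force: [-0.5, -0.6, -0.4]
gripper_width: 0.349
grasp_force: 0.0
```

Request:
send_rows --pt "0 0 0 0" --pt "0 0 0 0" --pt "0 0 0 0" --pt "0 0 0 0" --pt "0 0 0 0" --pt "0 0 -10 0" --pt "0 0 -40 0" --pt "0 0 -80 0" --jaw 1

```text
time_s: 34.65
tool_pos: [0.5154, -0.2203, 0.086]
ee_rot: [0.087, 0.996, 0.0, -0.001]
contact_force: [-0.1, -0.3, 0.5]
gripper_width: 0.141
grasp_force: 58.6
```

Request:
send_rows --pt "0 0 -60 0" --pt "-5 40 -84 -4" --pt "-10 95 -84 -9" --pt "-15 150 -84 -15" --pt "-20 205 -84 -20" --pt "-26 260 -84 -25" --pt "-32 320 -84 -30" --pt "-37 370 -84 -32.3"

```text
time_s: 35.65
tool_pos: [0.6168, 0.1396, 0.1698]
ee_rot: [-0.195, 0.981, -0.0, 0.0]
contact_force: [-0.5, -1.0, -0.2]
gripper_width: 0.141
grasp_force: 58.6
```

Request:
send_rows --pt "0 0 10 0" --pt "0 0 40 0" --pt "0 0 80 0" --pt "0 0 105 0" --pt "0 0 115 0" --pt "0 0 115 0" --pt "0 0 115 0" --pt "0 0 115 0"

```text
time_s: 36.65
tool_pos: [0.6171, 0.1374, 0.0553]
ee_rot: [-0.193, 0.981, -0.0, 0.001]
contact_force: [0.1, -0.5, -0.2]
gripper_width: 0.144
grasp_force: 58.6
```

```bash
python3 - <<'E'
from h import *
print(get_state()['contact_force'],yaw());go(bedp(20,24,.043),112.3)
E
```

```text
[ 0.10032185 -0.54806805 -0.242177  ] 112.2830254548756
shift [ 0.6 -0.1 12.3] twist -0.0
```

Request:
send_rows --pt "0 0 4 0" --pt "0 0 8 0" --pt "0 0 11 0" --pt "0 0 12 0" --pt "0 0 12.5 0" --pt "0 0 12.5 0" --pt "0 0 12.5 0" --pt "0 0 12.5 0"

```text
time_s: 37.65
tool_pos: [0.6166, 0.1374, 0.0419]
ee_rot: [-0.193, 0.981, -0.0, 0.0]
contact_force: [0.4, -0.6, -1.0]
gripper_width: 0.145
grasp_force: 58.6
```

Request:
send_rows --pt "0 0 0 0" --pt "0 0 0 0" --pt "0 0 0 0" --pt "0 0 0 0" --pt "0 0 -20 0" --pt "0 0 -60 0" --pt "0 0 -110 0" --pt "0 0 -130 0" --jaw 0.65

```text
time_s: 38.65
tool_pos: [0.6178, 0.1376, 0.1766]
ee_rot: [-0.193, 0.981, -0.0, 0.003]
contact_force: [-0.7, -1.4, -0.5]
gripper_width: 0.349
grasp_force: 0.0
```

Request:
send_rows --pt "10 0 -30 0" --pt "20 0 -70 0" --pt "30 0 -110 0" --pt "40 0 -140 0" --pt "40 0 -160 0" --pt "40 0 -160 0" --pt "40 0 -160 0" --pt "40 0 -160 0" --jaw 0.5

```text
time_s: 39.65
tool_pos: [0.5793, 0.1222, 0.3309]
ee_rot: [-0.193, 0.981, 0.0, -0.001]
contact_force: [0.6, 0.0, 0.4]
gripper_width: 0.5
grasp_force: 0.0
```

```bash
python3 - <<'E'
from h import *
p,d,K,T=cam('wrist','w7.png');s=get_state()['tool_pos'];print(s,yaw())
for o in pend(p,K,T,.052):print(*o)
a=np.radians(130.8);g=POST+.285*np.array([np.cos(a),np.sin(a)])
chain((*s,yaw()),[('grip',*g,.33,40.8)])
E
```

```text
[0.57934468 0.12220881 0.33093527] 112.28582954287059
[0.64327911 0.53971954] 69.696335 [27.1 61. ] [549. 326.]
[ 0.51758844 -0.08853479] 174.86183 [ 9.2 79.1] [116.  35.]
grip -96.0 289.8 0.9 twist 71.5
```

View pics/w7.png

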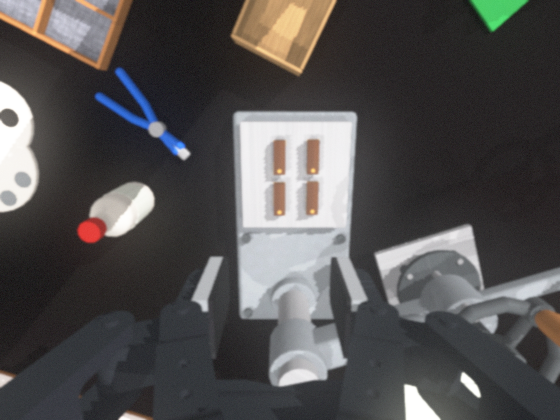

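Request:
send_rows --pt "-8 25 0 9" --pt "-23 70 0 19" --pt "-40 120 0 29" --pt "-57 170 0 39" --pt "-73 220 0 49" --pt "-88 265 0 59" --pt "-96 290 0 69" --pt "-96 290 0 71.5"

```text
time_s: 40.7
tool_pos: [0.5576, 0.4289, 0.3303]
ee_rot: [0.417, 0.909, -0.001, -0.001]
contact_force: [0.8, -0.9, 1.0]
gripper_width: 0.497
grasp_force: 0.0
```

```bash
python3 - <<'E'
from h import *
p,d,K,T=cam('wrist','w8.png');s=get_state()['tool_pos'];print(s,yaw())
W,u,v=dpts(d,K,T)
for a,b in((.218,.232),(.232,.245),(.27,.285)):
    m=(W[:,2]>a)&(W[:,2]<b)&(np.hypot(W[:,0]-.56,W[:,1]-.4)<.13)
    k=np.zeros(d.shape,np.uint8);k[v[m],u[m]]=1
    n,l,st,c=cv2.connectedComponentsWithStats(k)
    for i in range(1,n):
        if st[i,4]>60:
            q=W[m][l[v[m],u[m]]==i];print(a,st[i].tolist(),((q.min(0)+q.max(0))/2).round(4),(q.max(0)-q.min(0)).round(3),np.median(q,0).round(4))
print(proj([.558,.4267,.225],K,T))
E
```

```text
[0.5579437  0.42796164 0.33051221] 40.648024068429976
0.218 [264, 196, 25, 26, 499] [0.5575 0.4263 0.2233] [0.017 0.017 0.01 ] [0.5567 0.427  0.2259]
0.218 [229, 282, 115, 92, 3527] [0.6291 0.3619 0.225 ] [0.108 0.066 0.014] [0.6212 0.3659 0.2242]
0.218 [214, 361, 38, 20, 331] [0.6215 0.294  0.2225] [0.036 0.015 0.009] [0.6196 0.2958 0.224 ]
0.218 [259, 368, 16, 16, 159] [0.6456 0.31   0.222 ] [0.013 0.017 0.007] [0.6453 0.3111 0.2237]
0.232 [228, 305, 15, 18, 129] [0.5841 0.3507 0.2385] [0.015 0.005 0.013] [0.582  0.3518 0.24  ]
0.232 [258, 336, 41, 37, 1151] [0.6328 0.34   0.2371] [0.031 0.031 0.01 ] [0.6307 0.3425 0.2359]
0.27 [213, 334, 25, 31, 489] [0.5841 0.3447 0.2755] [0.015 0.017 0.011] [0.5838 0.3487 0.2788]
[277.42739263 209.38877675]
```

View pics/w8.png

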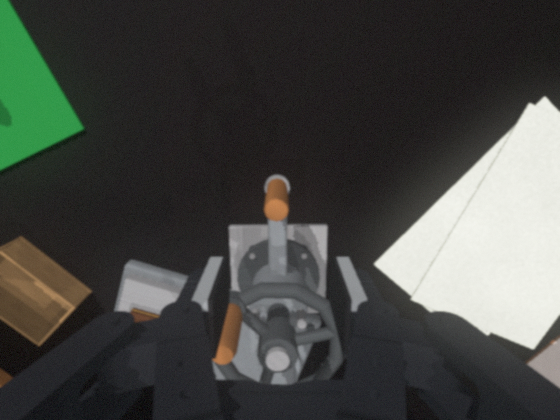

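Request:
send_rows --pt "0 0 20 0" --pt "0 0 60 0" --pt "0 0 100 0" --pt "0 0 130 0" --pt "0 0 140 0" --pt "0 0 140 0" --pt "0 0 140 0" --pt "0 0 140 0"

```text
time_s: 41.75
tool_pos: [0.5588, 0.4272, 0.193]
ee_rot: [0.416, 0.909, 0.001, 0.0]
contact_force: [-0.3, 0.6, 0.1]
gripper_width: 0.501
grasp_force: 0.0
```

Request:
send_rows --pt "0 0 0 0" --pt "0 0 0 0" --pt "0 0 0 0" --pt "0 0 0 0" --pt "0 0 0 0" --pt "0 0 0 0" --pt "0 0 0 0" --pt "0 0 0 0" --jaw 1

```text
time_s: 42.75
tool_pos: [0.5584, 0.427, 0.1924]
ee_rot: [0.416, 0.909, 0.0, 0.0]
contact_force: [-2.4, -0.5, 5.9]
gripper_width: 0.196
grasp_force: 58.6
```

```bash
python3 - <<'E'
from h import *
s=get_state();p0=s['tool_pos'];print(p0,yaw(),s['contact_force'],s['gripper_width'])
r=p0[:2]-POST;print(np.hypot(*r),np.degrees(np.arctan2(r[1],r[0])))
a=np.radians(yaw());y=np.array([np.cos(a),np.sin(a)]);x=np.array([-y[1],y[0]])
# arc rows about POST from angle 130.8, total 71.5
r=.285*np.array([np.cos(np.radians(130.8)),np.sin(np.radians(130.8))])
for k in range(1,17):
    t=71.5*k/16;c,q=np.cos(np.radians(t)),np.sin(np.radians(t));d=(np.array([[c,-q],[q,c]])@r-r)*1000
    print(k,round(t,1),round(d@x,1),round(d@y,1))
E
```

```text
[0.55844286 0.42701282 0.19244726] 40.78511412475481 [-2.38085754 -0.48877269  5.85991958] 0.19578414525779392
0.28509436822285106 130.7391274724626
1 4.5 -0.9 -22.2
2 8.9 -3.5 -44.3
3 13.4 -7.8 -66.1
4 17.9 -13.8 -87.5
5 22.3 -21.4 -108.3
6 26.8 -30.7 -128.5
7 31.3 -41.5 -148.0
8 35.8 -53.7 -166.5
9 40.2 -67.4 -184.0
10 44.7 -82.4 -200.4
11 49.2 -98.7 -215.6
12 53.6 -116.0 -229.4
13 58.1 -134.4 -241.9
14 62.6 -153.7 -252.9
15 67.0 -173.9 -262.4
16 71.5 -194.6 -270.2
```

Request:
send_rows --pt "-0.9 -22.2 0 -4.5" --pt "-3.5 -44.3 0 -8.9" --pt "-7.8 -66.1 0 -13.4" --pt "-13.8 -87.5 0 -17.9" --pt "-21.4 -108.3 0 -22.3" --pt "-30.7 -128.5 0 -26.8" --pt "-41.5 -148 0 -31.3" --pt "-53.7 -166.5 0 -35.8"

```text
time_s: 43.75
tool_pos: [0.4673, 0.2779, 0.1924]
ee_rot: [0.116, 0.993, 0.001, 0.0]
contact_force: [1.9, 4.9, 2.8]
gripper_width: 0.189
grasp_force: 60.9
```

Request:
send_rows --pt "0 0 0 0" --pt "0 0 0 0" --pt "0 0 0 0" --pt "0 0 0 0" --pt "0 0 0 0" --pt "0 0 0 0" --pt "0 0 0 0" --pt "0 0 0 0"

```text
time_s: 44.75
tool_pos: [0.4671, 0.2773, 0.1924]
ee_rot: [0.117, 0.993, -0.0, -0.0]
contact_force: [-6.8, -3.3, 9.7]
gripper_width: 0.192
grasp_force: 61.4
```

```bash
python3 - <<'E'
from h import *
s=get_state();p0=s['tool_pos'];print(p0,yaw(),s['contact_force'],s['gripper_width'])
r=p0[:2]-POST;print(np.hypot(*r),np.degrees(np.arctan2(r[1],r[0])))
E
```

```text
[0.46712381 0.27733451 0.19239794] 76.56707838526654 [-6.82511946 -3.25017387  9.6576862 ] 0.19189748092678635
0.2851978545655541 166.55032475292026
```

Radius holds; continue.

Request:
send_rows --pt "-0.9 -22.2 0 -4.5" --pt "-3.5 -44.3 0 -8.9" --pt "-7.8 -66.1 0 -13.4" --pt "-13.8 -87.5 0 -17.9" --pt "-21.4 -108.3 0 -22.3" --pt "-30.7 -128.5 0 -26.8" --pt "-41.5 -148 0 -31.3" --pt "-53.7 -166.5 0 -35.8"

```text
time_s: 45.75
tool_pos: [0.48, 0.1027, 0.1924]
ee_rot: [-0.195, 0.981, 0.0, -0.001]
contact_force: [-7.9, 2.4, 9.4]
gripper_width: 0.195
grasp_force: 62.2
```

Request:
send_rows --pt "0 0 0 0" --pt "0 0 0 0" --pt "0 0 0 0" --pt "0 0 0 0" --pt "0 0 0 0" --pt "0 0 0 0" --pt "0 0 0 0" --pt "0 0 0 0"

```text
time_s: 46.75
tool_pos: [0.4803, 0.1021, 0.1924]
ee_rot: [-0.194, 0.981, -0.001, -0.001]
contact_force: [-9.3, -10.2, 13.0]
gripper_width: 0.19
grasp_force: 62.4
```

```bash
python3 - <<'E'
from h import *
s=get_state();p0=s['tool_pos'];print(p0,yaw(),s['contact_force'],s['gripper_width'])
r=p0[:2]-POST;print(np.hypot(*r),np.degrees(np.arctan2(r[1],r[0])))
E
```

```text
[0.48025816 0.10213041 0.19235537] 112.37421012240682 [ -9.25252022 -10.20371425  13.02690709] 0.18992613571222594
0.28579072064242567 -157.60797601048185
```

Request:
send_rows --pt "0 0 0 0" --pt "0 0 0 0" --pt "0 0 0 0" --pt "0 0 0 0" --pt "0 0 -20 0" --pt "0 0 -70 0" --pt "0 0 -120 0" --pt "0 0 -150 0" --jaw 0.6

```text
time_s: 47.75
tool_pos: [0.4814, 0.1032, 0.3443]
ee_rot: [-0.194, 0.981, -0.0, 0.001]
contact_force: [0.3, 1.1, -0.2]
gripper_width: 0.404
grasp_force: 0.0
```

Request:
send_rows --pt "-5 0 0 0" --pt "-20 0 0 0" --pt "-40 0 0 0" --pt "-50 0 0 0" --pt "-50 0 0 0" --pt "-50 0 0 0" --pt "-50 0 0 0" --pt "-50 0 0 0"

```text
time_s: 48.75
tool_pos: [0.5271, 0.1221, 0.342]
ee_rot: [-0.194, 0.981, -0.0, 0.0]
contact_force: [0.6, -0.2, -0.1]
gripper_width: 0.398
grasp_force: 0.0
```

```bash
python3 - <<'E'
from h import *
p,d,K,T=cam('wrist','w9.png');s=get_state()['tool_pos'];print(s,yaw())
W,u,v=dpts(d,K,T)
for a,b in((.208,.228),(.232,.245),(.268,.285)):
    m=(W[:,2]>a)&(W[:,2]<b)&(np.hypot(W[:,0]-.56,W[:,1]-.14)<.13)
    k=np.zeros(d.shape,np.uint8);k[v[m],u[m]]=1
    n,l,st,c=cv2.connectedComponentsWithStats(k)
    for i in range(1,n):
        if st[i,4]>60:
            q=W[m][l[v[m],u[m]]==i];print(a,st[i].tolist(),((q.min(0)+q.max(0))/2).round(4),(q.max(0)-q.min(0)).round(3),np.median(q,0).round(4))
print(proj([.567,.1,.278],K,T))
E
```

```text
[0.52712529 0.12210698 0.34195712] 112.38278579178723
0.208 [266, 119, 26, 27, 519] [0.4808 0.1038 0.2189] [0.018 0.017 0.018] [0.4803 0.1036 0.226 ]
0.208 [220, 213, 128, 67, 2955] [0.5622 0.1425 0.2181] [0.061 0.101 0.02 ] [0.5507 0.1378 0.224 ]
0.208 [236, 301, 88, 37, 1623] [0.6193 0.1618 0.2216] [0.044 0.068 0.011] [0.6265 0.16   0.2241]
0.232 [219, 232, 25, 17, 109] [0.5619 0.1018 0.2389] [0.009 0.018 0.012] [0.559  0.1013 0.2403]
0.232 [258, 266, 41, 39, 1229] [0.5872 0.1469 0.2372] [0.032 0.031 0.01 ] [0.5847 0.1461 0.2358]
0.268 [211, 249, 26, 19, 204] [0.563  0.0998 0.2743] [0.011 0.014 0.013] [0.561  0.0969 0.2748]
[220.01804736 267.95036514]
```

View pics/w9.png

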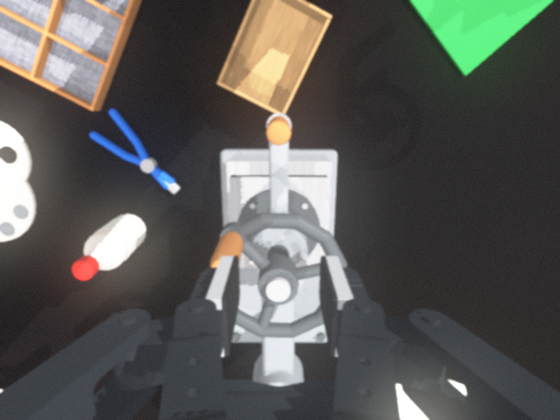

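```bash
python3 - <<'E'
from h import *
go([.5637,.1028,.342],112.3)
E
```

```text
shift [-26.5 -31.8  -0. ] twist 0.1
```

Request:
send_rows --pt "-6 -8 0 0" --pt "-14 -16 0 0" --pt "-22 -26 0 0" --pt "-26 -32 0 0" --pt "-26 -32 0 0" --pt "-26 -32 0 0" --pt "-26 -32 0 0" --pt "-26 -32 0 0"

```text
time_s: 49.8
tool_pos: [0.5634, 0.1026, 0.3419]
ee_rot: [-0.194, 0.981, 0.0, 0.0]
contact_force: [-0.1, -0.4, 0.5]
gripper_width: 0.402
grasp_force: 0.0
```

```bash
python3 - <<'E'
from h import *
p,d,K,T=cam('wrist');s=get_state()['tool_pos'];print(s,yaw())
W,u,v=dpts(d,K,T)
for a,b in((.232,.242),(.25,.272),(.272,.285)):
    m=(W[:,2]>a)&(W[:,2]<b)&(np.hypot(W[:,0]-.57,W[:,1]-.11)<.07)
    k=np.zeros(d.shape,np.uint8);k[v[m],u[m]]=1
    n,l,st,c=cv2.connectedComponentsWithStats(k)
    for i in range(1,n):
        if st[i,4]>60:
            q=W[m][l[v[m],u[m]]==i];print(a,st[i].tolist(),((q.min(0)+q.max(0))/2).round(4),(q.max(0)-q.min(0)).round(3),np.median(q,0).round(4))
print(proj([.5637,.1028,.278],K,T))
E
```

```text
[0.56338786 0.10260112 0.34187385] 112.39560063796283
0.232 [300, 234, 43, 41, 1022] [0.5872 0.147  0.237 ] [0.031 0.031 0.01 ] [0.5827 0.143  0.2356]
0.25 [261, 203, 28, 20, 251] [0.5626 0.1009 0.2611] [0.01  0.016 0.022] [0.5591 0.099  0.2617]
0.272 [260, 212, 29, 29, 638] [0.5661 0.1015 0.2765] [0.017 0.017 0.009] [0.5647 0.101  0.279 ]
[277.28125251 225.24147568]
```

Request:
send_rows --pt "-2 -2 10 0" --pt "-2 -2 35 0" --pt "-2 -2 65 0" --pt "-2 -2 90 0" --pt "-2 -2 98 0" --pt "-2 -2 98 0" --pt "-2 -2 98 0" --pt "-2 -2 98 0"

```text
time_s: 50.85
tool_pos: [0.5664, 0.1014, 0.2446]
ee_rot: [-0.194, 0.981, -0.0, 0.001]
contact_force: [0.5, 0.3, -0.0]
gripper_width: 0.397
grasp_force: 0.0
```

Request:
send_rows --pt "0 0 0 0" --pt "0 0 0 0" --pt "0 0 0 0" --pt "0 0 0 0" --pt "0 0 0 0" --pt "0 0 0 0" --pt "0 0 0 0" --pt "0 0 0 0" --jaw 1

```text
time_s: 51.85
tool_pos: [0.5664, 0.1013, 0.2444]
ee_rot: [-0.194, 0.981, -0.0, 0.0]
contact_force: [-0.8, -2.1, 4.9]
gripper_width: 0.186
grasp_force: 58.6
```

```bash
python3 - <<'E'
from h import *
s=get_state();p0=s['tool_pos'];print(p0,yaw(),s['contact_force'],s['gripper_width'])
C=np.array([.5872,.1469])
def arc(a0,step,n,r=.05,ya=112.4):
    a=np.radians(ya);y=np.array([np.cos(a),np.sin(a)]);x=np.array([-y[1],y[0]])
    e=lambda t:r*1000*np.array([np.cos(np.radians(t)),np.sin(np.radians(t))])
    for k in range(1,n+1):
        d=e(a0-step*k)-e(a0);print(k,round(d@x,1),round(d@y,1),round(8*step*k/360,1))
r=p0[:2]-C;a0=np.degrees(np.arctan2(r[1],r[0]))%360;print(a0,np.hypot(*r))
arc(a0,22.5,16)
E
```

```text
[0.5663544  0.10128192 0.24443585] 112.38449205353989 [-0.82858432 -2.08573085  4.88976881] 0.18595151573313853
245.4415309393458 0.05015524302159713
1 10.3 16.6 0.5
2 13.4 35.8 1.0
3 9.0 54.8 1.5
4 -2.4 70.7 2.0
5 -19.0 80.9 2.5
6 -38.3 84.1 3.0
7 -57.2 79.6 3.5
8 -73.1 68.3 4.0
9 -83.4 51.7 4.5
10 -86.5 32.4 5.0
11 -82.1 13.4 5.5
12 -70.7 -2.4 6.0
13 -54.1 -12.7 6.5
14 -34.8 -15.8 7.0
15 -15.8 -11.4 7.5
16 -0.0 -0.0 8.0
```

Request:
send_rows --pt "10.3 16.6 0.2 0" --pt "13.4 35.8 0.5 0" --pt "9 54.8 1 0" --pt "-2.4 70.7 1.5 0" --pt "-19 80.9 2 0" --pt "-38.3 84.1 2.5 0" --pt "-57.2 79.6 3 0" --pt "-73.1 68.3 3.5 0"

```text
time_s: 52.85
tool_pos: [0.6078, 0.1944, 0.2406]
ee_rot: [-0.195, 0.981, 0.001, -0.0]
contact_force: [-5.0, -3.7, 7.2]
gripper_width: 0.19
grasp_force: 60.7
```

```bash
python3 - <<'E'
from h import *
s=get_state();p0=s['tool_pos'];C=np.array([.5872,.1469]);r=p0[:2]-C
print(p0,s['contact_force'],s['gripper_width'],np.hypot(*r),np.degrees(np.arctan2(r[1],r[0])))
E
```

```text
[0.60775645 0.19436017 0.24060729] [-4.95975325 -3.74952132  7.17164867] 0.19039199964039094 0.05172074462895412 66.58109063106666
```

Forces small and tracking well; continue five more half-turns.

Request:
send_rows --pt "-10.3 -16.6 0.5 0" --pt "-13.4 -35.8 1 0" --pt "-9 -54.8 1.5 0" --pt "2.4 -70.7 2 0" --pt "19 -80.9 2.5 0" --pt "38.3 -84.1 3 0" --pt "57.2 -79.6 3.5 0" --pt "73.1 -68.3 4 0"

```text
time_s: 53.85
tool_pos: [0.5657, 0.1017, 0.2366]
ee_rot: [-0.194, 0.981, 0.0, 0.001]
contact_force: [10.2, 13.7, -0.2]
gripper_width: 0.189
grasp_force: 60.0
```

Request:
send_rows --pt "10.3 16.6 0.5 0" --pt "13.4 35.8 1 0" --pt "9 54.8 1.5 0" --pt "-2.4 70.7 2 0" --pt "-19 80.9 2.5 0" --pt "-38.3 84.1 3 0" --pt "-57.2 79.6 3.5 0" --pt "-73.1 68.3 4 0"

```text
time_s: 54.85
tool_pos: [0.6077, 0.1939, 0.2326]
ee_rot: [-0.195, 0.981, 0.001, -0.0]
contact_force: [-3.1, -2.1, 8.1]
gripper_width: 0.186
grasp_force: 61.1
```

Request:
send_rows --pt "-10.3 -16.6 0.5 0" --pt "-13.4 -35.8 1 0" --pt "-9 -54.8 1.5 0" --pt "2.4 -70.7 2 0" --pt "19 -80.9 2.5 0" --pt "38.3 -84.1 3 0" --pt "57.2 -79.6 3.5 0" --pt "73.1 -68.3 4 0"

```text
time_s: 55.85
tool_pos: [0.5657, 0.1017, 0.2285]
ee_rot: [-0.194, 0.981, 0.0, 0.001]
contact_force: [8.4, 13.5, 1.8]
gripper_width: 0.189
grasp_force: 60.4
```

```bash
python3 - <<'E'
from h import *
s=get_state();p0=s['tool_pos'];C=np.array([.5872,.1469]);r=p0[:2]-C
print(p0,s['contact_force'],s['gripper_width'],np.hypot(*r),np.degrees(np.arctan2(r[1],r[0])))
E
```

```text
[0.56574851 0.10173395 0.22854751] [ 8.4306715  13.51932572  1.78122446] 0.18851615195142202 0.050001386625755824 -115.40524528065214
```

Request:
send_rows --pt "10.3 16.6 0.5 0" --pt "13.4 35.8 1 0" --pt "9 54.8 1.5 0" --pt "-2.4 70.7 2 0" --pt "-19 80.9 2.5 0" --pt "-38.3 84.1 3 0" --pt "-57.2 79.6 3.5 0" --pt "-73.1 68.3 4 0"

```text
time_s: 56.85
tool_pos: [0.6076, 0.194, 0.2246]
ee_rot: [-0.195, 0.981, 0.001, -0.0]
contact_force: [-3.7, -1.6, 8.7]
gripper_width: 0.192
grasp_force: 61.3
```

Request:
send_rows --pt "-10.3 -16.6 0.5 0" --pt "-13.4 -35.8 1 0" --pt "-9 -54.8 1.5 0" --pt "2.4 -70.7 2 0" --pt "19 -80.9 2.5 0" --pt "38.3 -84.1 3 0" --pt "57.2 -79.6 3.5 0" --pt "73.1 -68.3 4 0"

```text
time_s: 57.85
tool_pos: [0.5659, 0.1022, 0.2206]
ee_rot: [-0.194, 0.981, 0.001, 0.001]
contact_force: [9.5, 14.9, 1.8]
gripper_width: 0.19
grasp_force: 60.5
```

Request:
send_rows --pt "5 8 0.2 0" --pt "10.3 16.6 0.5 0" --pt "11.1 19.4 0.6 0" --pt "11.1 19.4 0.6 0" --pt "11.1 19.4 0.6 0" --pt "11.1 19.4 0.6 0" --pt "11.1 19.4 0.6 0" --pt "11.1 19.4 0.6 0"

```text
time_s: 58.85
tool_pos: [0.5489, 0.1159, 0.22]
ee_rot: [-0.194, 0.981, 0.0, 0.001]
contact_force: [3.5, 3.9, 4.2]
gripper_width: 0.189
grasp_force: 60.9
```

```bash
python3 - <<'E'
from h import *
s=get_state();p0=s['tool_pos'];C=np.array([.5872,.1469]);r=p0[:2]-C
print(p0,s['contact_force'],s['gripper_width'],np.hypot(*r),np.degrees(np.arctan2(r[1],r[0])))
E
```

```text
[0.54893287 0.11589091 0.22000033] [3.52257673 3.86823867 4.2091186 ] 0.18894023705606633 0.04925379834128019 -140.9810360814798
```

Request:
send_rows --pt "0 0 0 0" --pt "0 0 0 0" --pt "0 0 0 0" --pt "0 0 0 0" --pt "0 0 -20 0" --pt "0 0 -60 0" --pt "0 0 -100 0" --pt "0 0 -120 0" --jaw 0.6

```text
time_s: 59.85
tool_pos: [0.5488, 0.1151, 0.342]
ee_rot: [-0.194, 0.981, -0.0, 0.001]
contact_force: [-0.7, -0.3, -1.1]
gripper_width: 0.395
grasp_force: 0.0
```

Request:
send_rows --pt "0 0 0 0" --pt "0 0 0 0" --pt "0 0 0 0" --pt "0 0 0 0" --pt "0 0 0 0" --pt "0 0 0 0" --pt "0 0 0 0" --pt "0 0 0 0"

```text
time_s: 60.85
tool_pos: [0.5485, 0.1151, 0.3397]
ee_rot: [-0.194, 0.981, 0.0, 0.0]
contact_force: [0.1, -0.3, 0.1]
gripper_width: 0.397
grasp_force: 0.0
```

```bash
python3 - <<'E'
from h import *
p,d,K,T=cam('wrist','w10.png');s=get_state()['tool_pos'];print(s,yaw())
W,u,v=dpts(d,K,T)
for n,a,b,c,R in(('hub',.209,.222,(.587,.147),.025),('crank',.245,.262,(.549,.115),.03),('sgrip',.215,.232,(.481,.104),.03),('cr2',.22,.262,(.549,.115),.02)):
    m=(W[:,2]>a)&(W[:,2]<b)&(np.hypot(W[:,0]-c[0],W[:,1]-c[1])<R)
    q=W[m];print(n,len(q),((q.min(0)+q.max(0))/2).round(4),np.percentile(q[:,2],[5,50,90,95]).round(4))
p,d,K,T=cam('top','t3.png')
E
```

```text
[0.54845901 0.11510567 0.33970647] 112.3839693843423
hub 1080 [0.5864 0.1491 0.2134] [0.2098 0.2114 0.2162 0.2165]
crank 552 [0.548  0.1169 0.2508] [0.248  0.2544 0.2555 0.2558]
sgrip 543 [0.4797 0.1068 0.2232] [0.2238 0.2261 0.2271 0.2274]
cr2 762 [0.5479 0.1168 0.2383] [0.2249 0.2531 0.2553 0.2557]
```

View pics/t3.png

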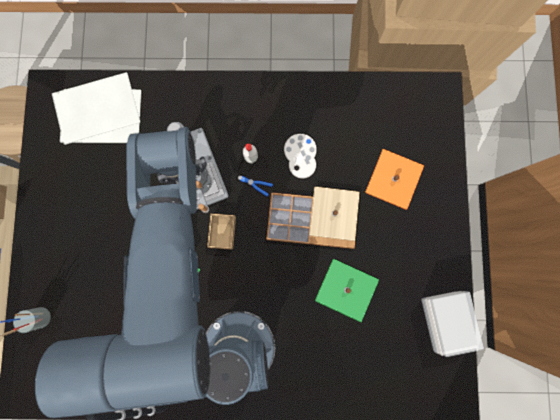

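```bash
python3 - <<'E'
from h import *
p,d,K,T=cam('top');W,u,v=dpts(d,K,T)
m=(W[:,2]>.042)&(W[:,2]<.07)&(abs(u-335)<25)&(abs(v-212)<25);k=W[m].mean(0)[:2]+[-.0025,.004];print(m.sum(),k)
s=get_state()['tool_pos'];chain((*s,yaw()),[('k',*k,.2,83.4)])
E
```

```text
23 [ 0.48360557 -0.34214576]
k 234.1 -398.1 139.7 twist 29.0
```

Request:
send_rows --pt "20 -35 0 4" --pt "50 -85 0 9" --pt "82 -139 0 14" --pt "114 -194 20 19" --pt "146 -249 50 24" --pt "178 -303 80 29" --pt "208 -354 110 29" --pt "234 -398 140 29"

```text
time_s: 62.0
tool_pos: [0.4857, -0.3268, 0.2089]
ee_rot: [0.058, 0.998, -0.0, 0.0]
contact_force: [0.6, -0.2, -0.3]
gripper_width: 0.401
grasp_force: 0.0
```

Request:
send_rows --pt "0 0 0 0" --pt "0 0 10 0" --pt "0 0 40 0" --pt "0 0 60 0" --pt "0 0 70 0" --pt "0 0 70 0" --pt "0 0 70 0" --pt "0 0 70 0" --jaw 0.4

```text
time_s: 63.0
tool_pos: [0.4864, -0.325, 0.1402]
ee_rot: [0.058, 0.998, -0.0, 0.001]
contact_force: [-0.6, -1.1, 0.2]
gripper_width: 0.597
grasp_force: 0.0
```

```bash
python3 - <<'E'
from h import *
p,d,K,T=cam('wrist','w11.png');s=get_state()['tool_pos'];print(s,yaw())
W,u,v=dpts(d,K,T);m=(W[:,2]>.045)&(W[:,2]<.062)&(np.hypot(W[:,0]-s[0],W[:,1]-s[1])<.05);q=W[m];print(m.sum(),(q.min(0)+q.max(0))/2,(q.max(0)-q.min(0)))
t=(W[:,2]>.051)&m;q=W[t];print(t.sum(),(q.min(0)+q.max(0))/2,u[t].mean(),v[t].mean())
E
```

```text
[ 0.48635939 -0.32499562  0.14007945] 83.38667210395587
696 [ 0.48402761 -0.34228516  0.05197013] [0.01895085 0.0188737  0.01371964]
633 [ 0.48403936 -0.34235908  0.05496538] 251.47709320695103 212.91785150078988
```

View pics/w11.png

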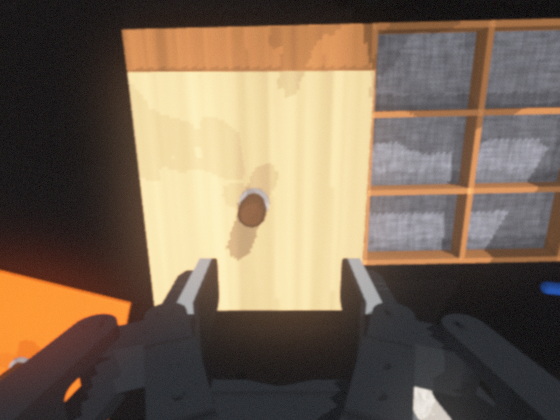

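```bash
python3 - <<'E'
from h import *
p,d,K,T=cam('wrist')
print(ray(124,30,K,T,.02),trayp(-86,-160,.02))
print('pocket0 corner',ray(377,31,K,T,.02),trayp(-82,8,.02), 'p2',ray(370,250,K,T,.02),trayp(82,8,.02))
print([proj(trayp(x,y,.02),K,T).round() for x,y in((-86,-160),(-82,8),(82,8),(-82,80))])
go([.484,-.3423,.03],83.4)
E
```

```text
[ 0.35937222 -0.41197894  0.02      ] [ 0.35725515 -0.41251161  0.02      ]
pocket0 corner [ 0.37914679 -0.24697251  0.02      ] [ 0.38053808 -0.24608474  0.02      ] p2 [ 0.53425174 -0.25857321  0.02      ] [ 0.54345122 -0.26493443  0.02      ]
[array([122.,  27.]), array([378.,  33.]), array([362., 262.]), array([488.,  33.])]
shift [  0.4 -17.4 110. ] twist -0.0
```

Request:
send_rows --pt "0 -8 10 0" --pt "0.5 -17 25 0" --pt "0.5 -17 60 0" --pt "0.5 -17 90 0" --pt "0.5 -17 105 0" --pt "0.5 -17 110 0" --pt "0.5 -17 110 0" --pt "0.5 -17 110 0"

```text
time_s: 64.1
tool_pos: [0.4841, -0.3421, 0.0304]
ee_rot: [0.058, 0.998, -0.0, 0.001]
contact_force: [0.4, 0.3, 0.3]
gripper_width: 0.599
grasp_force: 0.0
```

Request:
send_rows --pt "0 0 0 0" --pt "0 0 0 0" --pt "0 0 0 0" --pt "0 0 0 0" --pt "0 0 0 0" --pt "0 0 0 0" --pt "0 0 0 0" --pt "0 0 0 0" --jaw 1

```text
time_s: 65.1
tool_pos: [0.4839, -0.3419, 0.0302]
ee_rot: [0.058, 0.998, -0.0, 0.0]
contact_force: [-0.8, 0.6, 5.3]
gripper_width: 0.198
grasp_force: 58.4
```

Request:
send_rows --pt "8 10 0 0" --pt "20 28 0 0" --pt "32 50 0 0" --pt "32 75 0 0" --pt "32 100 0 0" --pt "32 125 0 0" --pt "32 148 0 0" --pt "32 158 0 0"

```text
time_s: 66.1
tool_pos: [0.4703, -0.1804, 0.0301]
ee_rot: [0.057, 0.998, -0.001, 0.001]
contact_force: [-0.6, -6.2, 5.6]
gripper_width: 0.202
grasp_force: 59.4
```

Request:
send_rows --pt "0 0 0 0" --pt "0 0 0 0" --pt "0 0 0 0" --pt "0 0 0 0" --pt "0 0 0 0" --pt "0 0 0 0" --pt "0 0 0 0" --pt "0 0 0 0"

```text
time_s: 67.1
tool_pos: [0.4702, -0.1799, 0.0301]
ee_rot: [0.058, 0.998, 0.0, 0.001]
contact_force: [3.0, 7.4, 8.7]
gripper_width: 0.194
grasp_force: 59.9
```

Request:
send_rows --pt "0 0 0 0" --pt "0 0 0 0" --pt "0 0 0 0" --pt "0 0 -5 0" --pt "0 0 -30 0" --pt "0 0 -60 0" --pt "0 0 -110 0" --pt "0 0 -140 0" --jaw 0.4

```text
time_s: 68.1
tool_pos: [0.4704, -0.1813, 0.1719]
ee_rot: [0.058, 0.998, -0.0, 0.001]
contact_force: [0.2, -0.2, -0.4]
gripper_width: 0.601
grasp_force: 0.0
```

```bash
python3 - <<'E'
from h import *
p,d,K,T=cam('wrist','w12.png');s=get_state()['tool_pos'];print(s,yaw())
W,u,v=dpts(d,K,T);m=(W[:,2]>.045)&(W[:,2]<.062)&(np.hypot(W[:,0]-s[0],W[:,1]-s[1])<.05);q=W[m];print(m.sum(),(q.min(0)+q.max(0))/2,HOME)
E
```

```text
[ 0.47170655 -0.18183051  0.17492251] 83.38512098102888
538 [ 0.47044778 -0.17864982  0.05249092] [ 0.4705 -0.182 ]
```

View pics/w12.png

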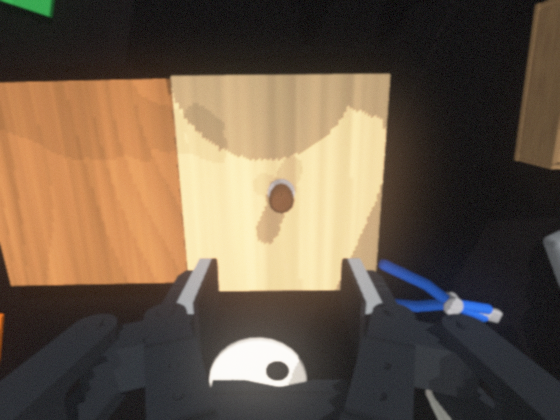

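```bash
python3 - <<'E'
from h import *
p,d,K,T=cam('top','t4.png');W,u,v=dpts(d,K,T);W=W+[-.0025,.004,0]
for n,a,b,c,R in(('hub',.209,.222,(.587,.147),.018),('crank',.25,.262,(.549,.115),.03),('sgrip',.215,.232,(.481,.104),.03),('post',.184,.2,(.7445,.211),.03)):
    m=(W[:,2]>a)&(W[:,2]<b)&(np.hypot(W[:,0]-c[0],W[:,1]-c[1])<R);q=W[m];print(n,len(q),q.mean(0).round(4))
    if n=='sgrip': g=q.mean(0)
    if n=='post': e=q.mean(0)-g;print('swing deg off',np.degrees(np.arctan2(e[1],e[0]))-BA)
E
```

```text
hub 35 [0.5866 0.1474 0.2127]
crank 16 [0.5483 0.1155 0.2531]
sgrip 26 [0.4794 0.1059 0.2228]
post 110 [0.7438 0.2096 0.1891]
swing deg off -0.8861126419567924
```

View pics/t4.png

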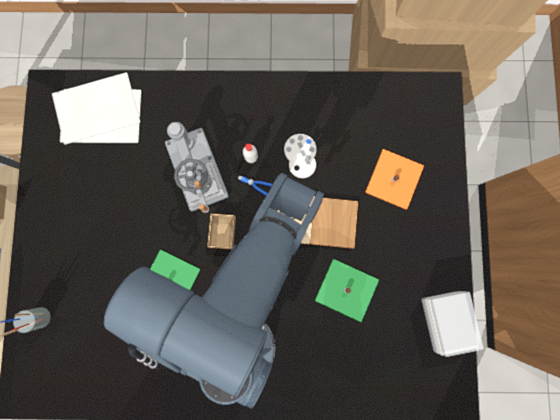

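The press head is square over the bed (off by 0.9°), the screw is about 3 turns down, and the bystanders are where they were. Handing in.

```bash
python3 -c "
from station import *
print(close_job())"
```

```text
the job is handed in; nothing more can be done
None
```

I handed the job in at about 68 s with no verdict returned: all four pendants are on the bed under the pad, the head is about 0.9° off square, the screw is about 3 turns down (read from how far the wheel sank), the cover is back over the pockets about 3 mm off, and the bystanders look undisturbed; the pad's grip on each pendant was not measured.

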